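# Lower a bench homogeniser onto its beaker past the ratchet pawl

### The arm

A 6-joint arm with a two-finger parallel gripper is mounted at the origin on a cart in front of the work surface, level with it; the furniture and walls round the work are solid. World frame = base frame: x ahead of the robot, y to its left, z up, the work surface at z = 0. Lengths are in m, angles in degrees, forces in N, time in s.
With the tool pointing down it reaches from about 0.4 to 0.825 m from the base axis. Payload 7 kg.
Tool frame: the origin (TCP) lies on the centre line of the jaws, within the pads' length; the fingertips stand 22 mm ahead of it and the grasp point (between the pads) lies 3 mm ahead of it; z points along the fingers, y is the line along which they close (so a half turn about z gives the same grasp; the last joint's range is limited). The gripper opens to 88 mm and grips with 3 to 60 N. Pads are 19 mm wide; open, the fingers measure 130 mm over their backs; the gripper's body (78 mm by 193 mm) begins 47 mm behind the grasp point.
Start: joints at [-55.399, 20.546, 0.682, 0, -70.136, -16.507], TCP at [0.21, -0.642, 0.249] pointing down, gripper open.
Joint ranges: [-176.03, 176.03], [-82.01, 121.73], [-58.28, 71.71], [-173.87, 95.51], [-174.79, -0.11], [-173.66, 173.66]. Speed limits (degrees/s): [136.94, 136.94, 172.46, 180, 180, 180].

### API

Orientations are given as [roll, pitch, yaw] about the fixed x, y, z axes, in that order (R = Rz(yaw) Ry(pitch) Rx(roll)).
In Python, from plant import get_state, cams, r gives the robot as it stands.
- The arm moves only by the tool apply_moves, never from a script. Its argument "targets" is a list of rows, each an object with "dp": the shift along the world's x, y, z in m, a list of three; "yaw": the turn about the world's z in degrees. In form: [{"dp": [x, y, z], "yaw": yaw}, ...]. A call has 1 to 20 rows; each row is the pose to reach, as a shift and turn from the pose commanded when the call began; what a row does not reach only later rows make up. A row lasts 1/12 s, in which the tool goes at most 41.7 mm and 7.16 degrees, less where a joint would pass 70% of its speed; a pose out of reach is approached as far as the arm can. A call with a gripper value outside its range is refused whole. "grip" is the gripper command: -1 is fully open, 1 is shut, values between are in proportion, set as the call begins (left out, the last holds). The fingers move at their own pace and stop on an object; "squeeze" is the grip in N (left out, the last holds). Time passes only in rows, so rows that repeat a pose let the fingers close. It gives the time, the measured TCP pose, the force, the opening and the grip force at its end, in the units of the state.
- get_state(): the state, without advancing time (a new reading comes with each control period).
- cams.capture(name): name is "scene" or "top" or "wrist"; returns a dict with "image" (400x640x3 uint8, red, green, blue), "range_z" (400x640 float32, m along the optical axis (not along the pixel's ray), 0 where there is no reading), "fx", "fy", "cx", "cy" (pixels), "k1" (the pictures are not rectified: a ray, as slopes to the right and down, at radius r is drawn at 1 + k1 r^2 times it, then the intrinsics apply), "R" (3x3) and "t" (3): a world point X has camera coordinates R X + t; the wrist camera has in their place "T_tool_cam" (4x4, takes a point from camera to tool coordinates, whose origin is the TCP and whose axes are the flange's). Camera axes: x right, y down, z forward; pixel columns grow to the right and rows downward; lengths in m; the calibration is good to about 2 mm. A picture is of the moment at which its call begins: read the wrist's pose just before it.
- r.close_job(): hands the job in; it is judged then, once.
The state is a dict: "time_s": time; "joints": joint angles; "qd": joint speeds; "joint_torque": joint torques, N m; "tcp_pos": TCP position; "eef_rot": TCP orientation; "contact_force": force on the tool from outside, world axes, zero at the start; "moment": the same for the moment, N m; "gripper_width": finger opening in m; "gripper_force": force on a finger pad.
Only numpy, scipy, OpenCV 4.12 (cv2) and the standard library are available. Lean on these libraries where they do the work, as an engineer would, in place of code of your own. Each camera call takes 0.05 s, during which the arm holds its last target. There are 200 camera calls.

### The job

Lower the homogeniser into its beaker with the crank: throw the red holding pawl right over, clear of the ratchet wheel, then wind the wheel back until you feel the splash lid press firmly but gently on the glass rim. Then fold the pawl back onto the teeth, leaving the lid still pressed on the rim. Do not force the wheel against the pawl, lower the head by the crank only, and leave the other things on the bench where they are.

Things in the scene. Friction and masses are not known exactly. Their poses are not given: they have to be found in the camera images.
- stand: fixed white homogeniser stand: base plate 190 x 274 x 20 mm, gearbox 95 x 123 mm, 200 mm high. Origin on the bench below the front of the gearbox, x away from the operator, y left, z up. In this frame (mm): axle at (-30, 0, 125), pawl pivot at (-30, 62, 175), head axis at (35, 148), boom 305 to 325 high
- wheel (a joint): angle (rad) of the steel ratchet wheel and its crank, on a level axle along the stand's x. It grows as the wheel turns backwards: anticlockwise seen from the operator's side (top goes to the left), which lowers the head 25 mm per rad and which the pawl stops. The other way raises the head and clicks over the pawl. Reads -0.8 at the top of the lift
- pawl (a joint): angle (rad) of the red pawl, pivoted left of the wheel top: about 0 (-0.1 to 0.2) with its nose on the teeth, growing as it is lifted (anticlockwise from the operator's side: knob up and over to the left) to its rest pin at 1.9. It weighs 70 g and falls by itself: onto the teeth below about 0.8 rad, onto the rest pin above about 1.2 rad, slowly
- axle (a point): point on the wheel's axle, in the plane of the wheel's rear face. A cloth-covered microscope up to 0.47 m high stands close to the right of the stand, and a wall at y = 0.42: come to the stand from the robot's side, with the hand over 0.3 m high
- pawl_pivot (a point): point on the pawl's pivot axis, which is parallel to the axle, in the same plane
- crank_handle (a point): middle of the free-spinning black crank handle: level, parallel to the axle, 19 mm thick, 85 mm long, its free end 27 mm nearer the operator than this point; 50 mm from the axle; turns with the wheel. Can be pinched from above and led round without turning the hand. With the pawl off, winding back takes 1 to 3 N here, raising 6 to 9 N
- pawl_knob (a point): about the middle of the pawl's black knob pin: level, parallel to the axle, diameter 13 mm, 46 mm long towards the operator, 53 mm from the pivot; moves with the pawl. Can be pinched from above and led over
- ratchet_teeth: the toothed steel disc, turns with the wheel; origin on the axle; 14 saw teeth, outer radius 46 mm, 8 mm deep. The gearing is stiff: wheel and head stay where they are left, with the pawl on or off. Once the lid meets the rim, each further newton on the crank handle puts 2 N more on the rim
- pawl_nose: steel nose of the pawl, moves with it; its origin is the pawl's pivot
- head: what the crank raises and lowers: square lift bar, boom, white motor 62 mm across, steel shaft 15 mm across, reaching 66 mm below the blue splash lid. Weighs 0.5 to 0.7 kg. Its origin is that of the stand, shifted down as the head is lowered
- lid_seal (a point): centre of the lid's flat rubber underside, 89 mm across. The lid hangs on a rubber bellows that gives 1 mm per 8 N, 3 mm at most. Below it the shaft dips into an empty glass beaker, 76 mm across, standing loose on a height-adjustable table on the base: its rim is 107 to 131 mm above the bench, not measured, so feel for it. 5 to 12 N on the rim is right, over 20 N too much
- specimen_cup_orange: white specimen cup with an orange screw lid, 61 mm across, 64 mm tall; bystander, to be left alone
- specimen_cup_blue: white specimen cup with a blue screw lid, 61 mm across, 64 mm tall; bystander, to be left alone
- timer: cream bench timer with a grey dial, 62 x 62 x 44 mm; bystander, to be left alone
- marker: white marker pen with a blue cap, lying, 139 mm long, 12 mm thick; bystander, to be left alone

How it is judged:
By the outcome, as a careful person would: the job done as asked, in the order asked, and still so for the second after the job is handed in, with the robot touching nothing.
It also fails if it takes over 72 s, if anything falls off the work surface, if the arm or the gripper's body presses on something with over 40 N, if the wrist force passes 120 N, or if a joint passes its speed limit or range.

## Working session

There is one attempt and no reset: what is moved stays moved. The work goes in short steps, Python scripts to look and compute and a tool call to move; the robot and the scene stay as the last step left them, time stands still between calls to the robot, and variables do not carry over. Pictures are saved under pics/ and viewed, at most 12 in all, crops included, and the job is handed in when it is done.

Besides the shell and the picture viewer there is one more tool, called after "Emit:" by a JSON object that holds its "name" and its "arguments", one argument or row to a line. apply_moves: Moves the arm, as the interface text tells. Its arguments: {"type":"object","properties":{"targets":{"type":"array","items":{"type":"object","properties":{"dp":{"type":"array","items":{"type":"number"}},"yaw":{"type":"number"}}}},"grip":{"type":"number"},"squeeze":{"type":"number"}},"required":["targets"]}

```bash
mkdir -p pics; ls; cat > h.py <<'E'
import numpy as np, cv2
from plant import get_state, cams, r
def cap(n):
    from scipy.spatial.transform import Rotation as Ro
    s=get_state(); c=cams.capture(n)
    if 'R' in c: Rw=np.array(c['R']).T; t=-Rw@np.array(c['t'])
    else:
        e=Ro.from_euler('xyz',s['eef_rot'],degrees=True).as_matrix(); T=np.array(c['T_tool_cam'])
        Rw=e@T[:3,:3]; t=e@T[:3,3]+np.array(s['tcp_pos'])
    c['Rw']=Rw; c['o']=t; return c
def ray(c,u,v):
    x=(np.asarray(u,float)-c['cx'])/c['fx']; y=(np.asarray(v,float)-c['cy'])/c['fy']
    a,b=x,y
    for _ in range(8):
        f=1+c['k1']*(a*a+b*b); a,b=x/f,y/f
    return np.stack([a,b,np.ones_like(a)],-1)
def pts(c):
    v,u=np.mgrid[:400,:640]; d=ray(c,u,v)*c['range_z'][...,None]
    return d@c['Rw'].T+c['o']
def save(c,n,crop=None,s=1):
    im=c['image'][...,::-1]
    if crop: a,b,e,f=crop; im=im[b:f,a:e]
    cv2.imwrite('pics/'+n,cv2.resize(im,None,fx=s,fy=s,interpolation=cv2.INTER_CUBIC))
E
python3 - <<'E'
from h import *
print(get_state())
a=cap('scene');b=cap('top');
im=np.vstack([a['image'],b['image']])[...,::-1]
cv2.imwrite('pics/a.png',cv2.resize(im,(480*1,600)))
save(a,'scene.png');save(b,'top.png')
for c in(a,b):print(c['o'],c['Rw'],c['fx'],c['k1'])
np.savez('c.npz',sp=pts(a),tp=pts(b),si=a['image'],ti=b['image'])
E
```

```text
pics
{'time_s': 0.0, 'joints': array([-5.53984820e+01,  2.05893894e+01,  6.31967810e-01, -2.15403068e-02,
       -7.01352606e+01, -1.65069502e+01]), 'qd': array([ 0.04556559, -0.08551046, -0.07787874,  0.04926433,  0.02256675,
        0.09625098]), 'joint_torque': array([ 4.38422103e-04, -5.82718134e+01,  2.93053901e+01,  6.99716672e+00,
        6.68471883e-03, -1.82245576e-04]), 'tcp_pos': array([ 0.20948029, -0.64117605,  0.24762756]), 'eef_rot': array([ 1.79905384e+02, -6.92201193e-03, -1.61912762e+02]), 'contact_force': array([-0.00611508, -0.06473484,  0.37556063]), 'moment': array([-0.0209428 , -0.03530738,  0.05354474]), 'gripper_force': 0.0, 'gripper_width': 0.08783974751738569}
[ 0.00626856 -1.10585523  0.66857175] [[ 0.8667993  -0.21556896  0.4496543 ]
 [-0.49858677 -0.38981465  0.77424529]
 [ 0.00837858 -0.89530696 -0.4453709 ]] 389.9654505402731 -0.024601007299029747
[-0.59786577 -0.64323659  1.67496385] [[ 0.37494381 -0.72047875  0.58337596]
 [-0.92699942 -0.29779349  0.22801559]
 [ 0.00944517 -0.62628221 -0.77953921]] 516.194688835669 0.051142443566580875
```

View pics/scene.png

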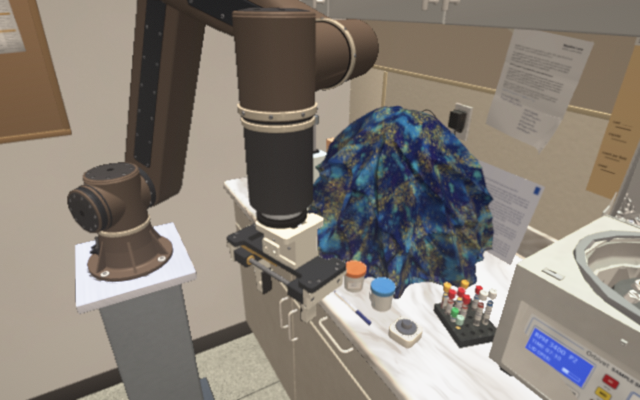

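View pics/top.png

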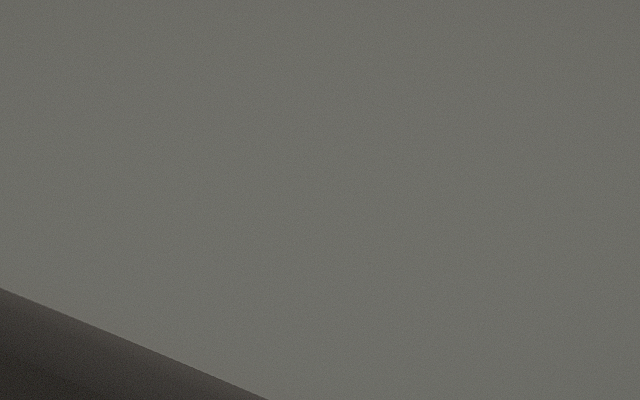

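The scene view shows the cloth-covered microscope hiding the stand, with the cups at (355,275) and (382,293) and the timer at (405,332). The top view is blocked by something grey.

```bash
python3 - <<'E'
from h import *
d=np.load('c.npz');P=d['sp'];im=d['si'].astype(int)
hsv=cv2.cvtColor(d['si'],cv2.COLOR_RGB2HSV)
m=np.zeros((400,640),bool);m[105:290,315:490]=1
m&=(P[...,2]>0.05)&(P[...,0]<1.2)&(P[...,2]<.6)&(P[...,0]>.3)&(hsv[...,1]>80)
Q=P[m];print(np.percentile(Q,[1,5,25,50,75,95,99],axis=0).round(3))
for u,v in [(355,268),(382,287),(405,328),(360,315),(230,185)]:print(P[v,u])
print(np.percentile(np.linalg.norm(d['tp']-[-.598,-.643,1.675],axis=-1),[0,5,50,95]))
c=cap('wrist');save(c,'w0.png');print(c['o'],c['Rw'],c['fx'],c['T_tool_cam'])
E
```

```text
[[ 0.474 -0.624  0.055]
 [ 0.503 -0.541  0.063]
 [ 0.571 -0.484  0.14 ]
 [ 0.651 -0.422  0.226]
 [ 0.71  -0.352  0.298]
 [ 0.835 -0.22   0.384]
 [ 0.878 -0.096  0.406]]
[ 0.49644216 -0.43660681  0.06307705]
[ 0.51043865 -0.53180131  0.06277535]
[ 0.49192225 -0.6421      0.03353243]
[ 0.44451465 -0.53855087  0.00948128]
[ 0.41808668  0.36505673 -0.00047822]
[0.0002744  0.08178098 0.10327144 0.14864698]
[ 0.14550527 -0.66141608  0.38414394] [[-0.31146978  0.91913818  0.24118787]
 [ 0.95025422  0.30077012  0.08095837]
 [ 0.00186983  0.25440587 -0.96709573]] 284.29119787575706 [[ 1.01968099e-03 -9.67062141e-01 -2.54538356e-01  6.71090960e-02]
 [ 9.99999402e-01  8.85225481e-04  6.42780640e-04  9.07773666e-04]
 [-3.96284984e-04 -2.54538859e-01  9.67062465e-01 -1.36411670e-01]
 [ 0.00000000e+00  0.00000000e+00  0.00000000e+00  1.00000000e+00]]
```

Emit:
{"name": "apply_moves", "arguments": {
  "targets": [
    {"dp": [0, 0, 0.04], "yaw": 0},
    {"dp": [0, 0, 0.08], "yaw": -2},
    {"dp": [0, 0.02, 0.115], "yaw": -4},
    {"dp": [0.01, 0.04, 0.15], "yaw": -6},
    {"dp": [0.02, 0.06, 0.185], "yaw": -8},
    {"dp": [0.03, 0.09, 0.21], "yaw": -10},
    {"dp": [0.045, 0.12, 0.235], "yaw": -12},
    {"dp": [0.06, 0.15, 0.25], "yaw": -14},
    {"dp": [0.08, 0.185, 0.25], "yaw": -16},
    {"dp": [0.1, 0.22, 0.25], "yaw": -18},
    {"dp": [0.115, 0.255, 0.25], "yaw": -18},
    {"dp": [0.13, 0.29, 0.25], "yaw": -18},
    {"dp": [0.145, 0.325, 0.25], "yaw": -18},
    {"dp": [0.16, 0.36, 0.25], "yaw": -18},
    {"dp": [0.17, 0.4, 0.25], "yaw": -18},
    {"dp": [0.18, 0.44, 0.25], "yaw": -18},
    {"dp": [0.185, 0.48, 0.25], "yaw": -18},
    {"dp": [0.19, 0.52, 0.25], "yaw": -18},
    {"dp": [0.195, 0.56, 0.25], "yaw": -18},
    {"dp": [0.2, 0.6, 0.25], "yaw": -18}
  ]
}}

```text
time_s: 1.82
tcp_pos: [0.409, -0.0398, 0.4988]
eef_rot: [180.0, 0.0, -179.9]
contact_force: [2.5, -0.2, 0.4]
gripper_width: 0.0875
gripper_force: 0.0
```

Emit:
{"name": "apply_moves", "arguments": {
  "targets": [
    {"dp": [0, 0.03, 0], "yaw": 0},
    {"dp": [0, 0.06, 0], "yaw": 0},
    {"dp": [0, 0.1, 0], "yaw": 0},
    {"dp": [0, 0.13, 0], "yaw": 0},
    {"dp": [0, 0.16, 0], "yaw": 0},
    {"dp": [0, 0.16, 0], "yaw": 0},
    {"dp": [0, 0.16, 0], "yaw": 0}
  ]
}}

```text
time_s: 2.4
tcp_pos: [0.4094, 0.1198, 0.498]
eef_rot: [-180.0, -0.1, -179.7]
contact_force: [0.1, -0.2, -0.1]
gripper_width: 0.0879
gripper_force: 0.0
```

```bash
python3 - <<'E'
from h import *
s=get_state();print(s['time_s'],s['tcp_pos'],s['eef_rot'])
c=cap('wrist');save(c,'w1.png');np.savez('w1.npz',P=pts(c),im=c['image'])
b=cap('top');save(b,'top2.png')
E
```

```text
2.4 [0.40937103 0.11976481 0.49798868] [-1.79955310e+02 -6.58477963e-02 -1.79730634e+02]
```

View pics/w1.png

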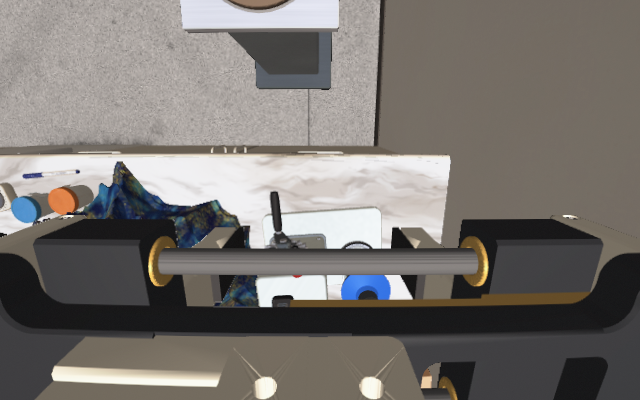

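The wrist view shows the crank handle at (276,210) pointing at the robot, the white base plate at (320,225), and the blue lid at (366,288).

View pics/top2.png

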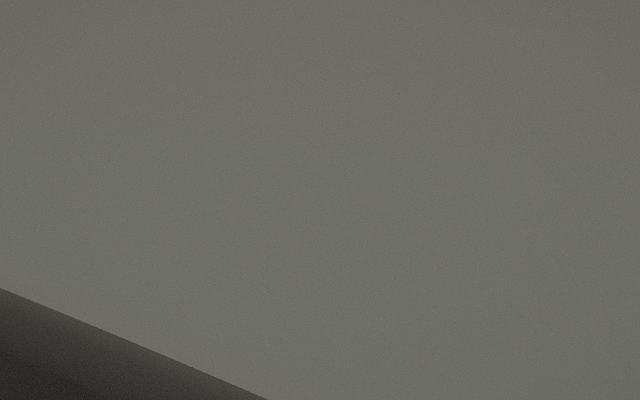

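```bash
python3 - <<'E'
from h import *
d=np.load('w1.npz');P=d['P']
for n,u,v in [('h',275,195),('h',276,205),('h',277,215),('h',278,225),('disc',283,241),('plate',340,225),('plTL',266,213),('plTR',379,210),('plR',380,235),('box',310,241),('micr',215,205),('lid',360,285),('lid',367,291)]:
  print(n,P[v,u].round(3))
im=d['im'].astype(int)
m=(im.sum(2)<120)&(np.arange(400)[:,None]>185)&(np.arange(400)[:,None]<235);m[:,:268]=0;m[:,286:]=0
print(m.sum(),np.argwhere(m)[::15].tolist())
E
```

```text
h [0.478 0.036 0.085]
h [0.498 0.038 0.087]
h [0.52  0.039 0.085]
h [0.541 0.041 0.086]
disc [0.557 0.056 0.132]
plate [0.564 0.173 0.02 ]
plTL [ 0.543  0.001 -0.   ]
plTR [0.528 0.26  0.02 ]
plR [0.588 0.266 0.021]
box [0.587 0.105 0.061]
micr [ 0.517 -0.109  0.025]
lid [0.616 0.197 0.189]
lid [0.62  0.208 0.2  ]
99 [[192, 272], [197, 271], [202, 278], [209, 279], [216, 273], [220, 280], [227, 279]]
```

The top camera is blocked for good. I'll turn the hand a quarter so the wrist camera sees the front of the wheel clear of the gripper.

Emit:
{"name": "apply_moves", "arguments": {
  "targets": [
    {"dp": [0, 0.01, -0.01], "yaw": -7},
    {"dp": [0, 0.01, -0.02], "yaw": -14},
    {"dp": [-0.005, 0.01, -0.03], "yaw": -21},
    {"dp": [-0.01, 0.01, -0.04], "yaw": -28},
    {"dp": [-0.015, 0.01, -0.05], "yaw": -35},
    {"dp": [-0.02, 0.01, -0.06], "yaw": -42},
    {"dp": [-0.02, 0.01, -0.07], "yaw": -49},
    {"dp": [-0.02, 0.01, -0.08], "yaw": -56},
    {"dp": [-0.02, 0.01, -0.09], "yaw": -63},
    {"dp": [-0.02, 0.01, -0.1], "yaw": -70},
    {"dp": [-0.02, 0.01, -0.11], "yaw": -77},
    {"dp": [-0.02, 0.01, -0.12], "yaw": -84},
    {"dp": [-0.02, 0.01, -0.12], "yaw": -90},
    {"dp": [-0.02, 0.01, -0.12], "yaw": -90},
    {"dp": [-0.02, 0.01, -0.12], "yaw": -90}
  ]
}}

```text
time_s: 3.75
tcp_pos: [0.4349, -0.0136, 0.3549]
eef_rot: [178.5, -11.7, 108.6]
contact_force: [0.4, 0.3, 0.4]
gripper_width: 0.0878
gripper_force: 0.0
```

```bash
python3 - <<'E'
from h import *
s=get_state();print(s['time_s'],s['tcp_pos'],s['eef_rot'],s['joints'])
c=cap('wrist');save(c,'w2.png');np.savez('w2.npz',P=pts(c),im=c['image'],o=c['o'])
E
```

```text
3.75 [ 0.43491731 -0.01356536  0.35486084] [178.46114534 -11.68855711 108.6386865 ] [  13.54164548   -3.69638456  -10.70626465  -11.87637887  -82.63686313
 -173.56948516]
```

View pics/w2.png

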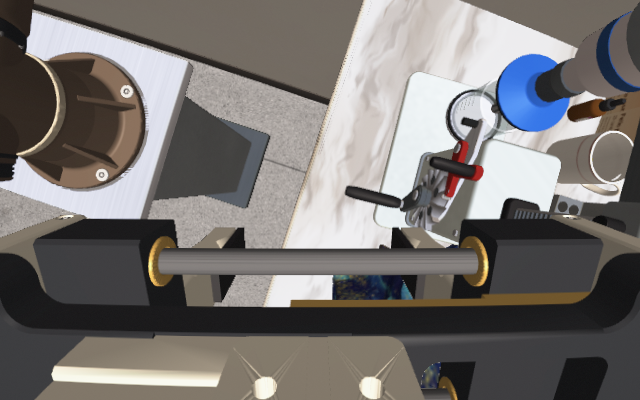

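The view is clear: crank handle from (350,190) to (400,203), red pawl with its black knob from (432,162) to (475,170), wheel at (430,205), blue lid at (530,92), and plate corners at (414,72) and (376,225).

```bash
python3 - <<'E'
from h import *
d=np.load('w2.npz');P=d['P'];im=d['im'].astype(int)
for n,u,v in [('h',350,189),('h',360,191),('h',370,194),('h',380,197),('h',390,199),('h',397,202),('k',433,161),('k',440,163),('k',450,165),('k',460,168),('k',468,170),('redEnd',478,172),('red',463,150),('red',455,182),('plTL',416,75),('plBL',379,222),('plTR',557,155),('box',500,150),('box',545,190),('box',480,200),('lid',530,100),('lidL',505,75),('boom',600,60),('boom',545,80)]:
  print(n,(u,v),P[v,u].round(4))
hsv=cv2.cvtColor(d['im'],cv2.COLOR_RGB2HSV)
red=((hsv[...,0]<6)|(hsv[...,0]>174))&(hsv[...,1]>150)&(hsv[...,2]>60);red[:, :400]=0;red[:,500:]=0
Q=P[red];print(red.sum(),np.percentile(Q,[2,50,98],axis=0).round(3))
# plate edge fit at front: points with z~.02
pl=(abs(P[...,2]-.02)<.004)&(P[...,0]>.45)&(P[...,1]>-.05)
pl[:, :370]=0
Q=P[pl][:,:2].astype(np.float32);print(cv2.minAreaRect(Q),len(Q))
save(dict(image=d['im']),'w2c.png',(340,60,580,240),3.3)
E
```

```text
h (350, 189) [0.4777 0.0352 0.0849]
h (360, 191) [0.4926 0.0371 0.0851]
h (370, 194) [0.5078 0.0375 0.0868]
h (380, 197) [0.5231 0.038  0.0877]
h (390, 199) [0.5386 0.0399 0.0867]
h (397, 202) [0.5504 0.039  0.0854]
k (433, 161) [0.5282 0.0838 0.2234]
k (440, 163) [0.535  0.084  0.2248]
k (450, 165) [0.5454 0.0854 0.2247]
k (460, 168) [0.5563 0.086  0.2243]
k (468, 170) [0.5648 0.0867 0.2243]
redEnd (478, 172) [0.5739 0.0876 0.2268]
red (463, 150) [0.5724 0.1153 0.1844]
red (455, 182) [0.5776 0.0787 0.1805]
plTL (416, 75) [0.5312 0.2547 0.0224]
plBL (379, 222) [ 0.552  -0.0008  0.0219]
plTR (557, 155) [0.8088 0.2066 0.0325]
box (500, 150) [0.6038 0.1241 0.2013]
box (545, 190) [0.6703 0.1003 0.1996]
box (480, 200) [0.6014 0.0658 0.2003]
lid (530, 100) [0.6257 0.1927 0.1901]
lidL (505, 75) [0.5935 0.2145 0.1806]
boom (600, 60) [0.6104 0.1934 0.2844]
boom (545, 80) [0.6211 0.2073 0.2108]
556 [[0.569 0.063 0.171]
 [0.573 0.086 0.183]
 [0.579 0.125 0.227]]
((0.7122330665588379, 0.19385427236557007), (0.3773919343948364, 0.46230706572532654), 1.626220941543579) 6950
```

View pics/w2c.png

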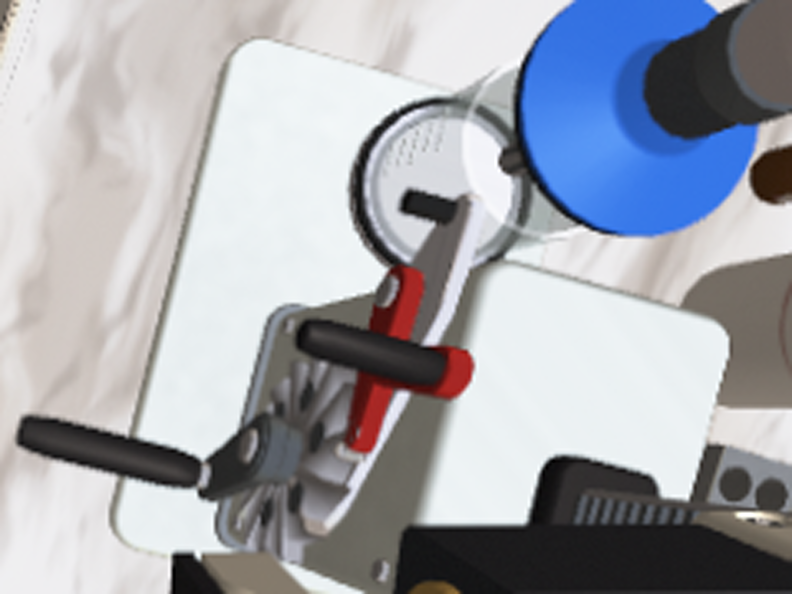

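Emit:
{"name": "apply_moves", "arguments": {
  "targets": [
    {"dp": [0, 0, 0.03], "yaw": 7},
    {"dp": [0, 0, 0.05], "yaw": 14},
    {"dp": [0, 0, 0.05], "yaw": 21},
    {"dp": [0, 0, 0.05], "yaw": 28},
    {"dp": [0, 0, 0.05], "yaw": 35},
    {"dp": [0, 0, 0.05], "yaw": 42},
    {"dp": [0, 0, 0.05], "yaw": 49},
    {"dp": [0.01, 0, 0.05], "yaw": 56},
    {"dp": [0.02, 0, 0.05], "yaw": 63},
    {"dp": [0.03, -0.01, 0.05], "yaw": 70},
    {"dp": [0.04, -0.02, 0.04], "yaw": 77},
    {"dp": [0.05, -0.03, 0.03], "yaw": 84},
    {"dp": [0.06, -0.04, 0.02], "yaw": 90},
    {"dp": [0.07, -0.045, 0], "yaw": 94.7},
    {"dp": [0.08, -0.045, 0], "yaw": 94.7},
    {"dp": [0.08, -0.045, 0], "yaw": 94.7}
  ]
}}

```text
time_s: 5.13
tcp_pos: [0.5158, -0.0574, 0.3544]
eef_rot: [178.5, -11.8, -156.6]
contact_force: [0.0, 0.6, 0.1]
gripper_width: 0.0875
gripper_force: 0.0
```

```bash
python3 - <<'E'
from h import *
d=np.load('w2.npz');P=d['P'];im=d['im'].astype(int)
for n,u,v in [('bolt',457,148),('boltred',459,144),('peg',466,121),('peg',472,123),('hook',480,124),('nose',446,192),('wheel',433,170)]:
  print(n,(u,v),P[v,u].round(4))
# cloth
for f in('w1.npz','w2.npz'):
  Q=np.load(f)['P'].reshape(-1,3)
  Q=Q[(Q[:,2]>.12)&(Q[:,2]<.34)&(Q[:,0]<.58)&(Q[:,0]>.42)&(Q[:,1]>-.2)&(Q[:,1]<-.02)]
  print(f,len(Q),Q[np.argsort(-Q[:,1])[:5]].round(3).tolist() if len(Q) else '')
Q=np.load('c.npz')['sp'].reshape(-1,3)
for z in(.1,.16,.22,.28,.34):
  q=Q[(abs(Q[:,2]-z)<.03)&(Q[:,0]<.56)&(Q[:,0]>.42)&(Q[:,1]>-.5)&(Q[:,1]<.0)]
  print(z,len(q),q[np.argmax(q[:,1])].round(3) if len(q) else '', q[np.argmin(q[:,0])].round(3) if len(q) else '')
s=get_state();print(s['tcp_pos'],s['eef_rot'],s['joints'])
c=cap('wrist');save(c,'w3.png')
E
```

```text
bolt (457, 148) [0.5682 0.1172 0.1773]
boltred (459, 144) [0.5675 0.1214 0.1805]
peg (466, 121) [0.5653 0.1478 0.1834]
peg (472, 123) [0.5728 0.148  0.1832]
hook (480, 124) [0.5798 0.1483 0.1878]
nose (446, 192) [0.5735 0.065  0.176 ]
wheel (433, 170) [0.5708 0.0939 0.1243]
w1.npz 467 [[0.562, -0.112, 0.123], [0.562, -0.113, 0.124], [0.564, -0.114, 0.123], [0.561, -0.114, 0.121], [0.561, -0.115, 0.125]]
w2.npz 127 [[0.577, -0.056, 0.121], [0.577, -0.058, 0.125], [0.578, -0.059, 0.125], [0.579, -0.06, 0.126], [0.578, -0.06, 0.122]]
0.1 1430 [ 0.518 -0.131  0.086] [ 0.453 -0.33   0.071]
0.16 1130 [ 0.528 -0.153  0.142] [ 0.492 -0.267  0.133]
0.22 841 [ 0.547 -0.169  0.212] [ 0.506 -0.257  0.192]
0.28 380 [ 0.539 -0.237  0.292] [ 0.526 -0.239  0.284]
0.34 0  
[ 0.51575151 -0.05743244  0.35436884] [ 178.46232383  -11.79500384 -156.6150137 ] [ 15.41167928   9.60495697  -1.53027139   0.10136942 -90.75774906
 -82.19475516]
```

The out-of-reach yaw left the hand tilted about 12°. After a half turn it will lean back towards the robot, fingers forward, which gives good clearance, so I'll use that.

Emit:
{"name": "apply_moves", "arguments": {
  "targets": [
    {"dp": [-0.02, 0.02, 0.01], "yaw": 7},
    {"dp": [-0.04, 0.04, 0.02], "yaw": 14},
    {"dp": [-0.06, 0.06, 0.03], "yaw": 21},
    {"dp": [-0.066, 0.09, 0.04], "yaw": 28},
    {"dp": [-0.066, 0.12, 0.046], "yaw": 35},
    {"dp": [-0.066, 0.142, 0.046], "yaw": 42},
    {"dp": [-0.066, 0.142, 0.046], "yaw": 49},
    {"dp": [-0.066, 0.142, 0.046], "yaw": 56},
    {"dp": [-0.066, 0.142, 0.046], "yaw": 63},
    {"dp": [-0.066, 0.142, 0.046], "yaw": 70},
    {"dp": [-0.066, 0.142, 0.046], "yaw": 77},
    {"dp": [-0.066, 0.142, 0.046], "yaw": 84},
    {"dp": [-0.066, 0.142, 0.046], "yaw": 91},
    {"dp": [-0.066, 0.142, 0.046], "yaw": 98},
    {"dp": [-0.066, 0.142, 0.046], "yaw": 105},
    {"dp": [-0.066, 0.142, 0.046], "yaw": 112},
    {"dp": [-0.066, 0.142, 0.046], "yaw": 119},
    {"dp": [-0.066, 0.142, 0.046], "yaw": 126},
    {"dp": [-0.066, 0.142, 0.046], "yaw": 133},
    {"dp": [-0.066, 0.142, 0.046], "yaw": 140}
  ]
}}

```text
time_s: 6.85
tcp_pos: [0.4489, 0.0851, 0.403]
eef_rot: [178.6, -11.7, -16.2]
contact_force: [-0.1, -0.3, 0.2]
gripper_width: 0.0875
gripper_force: 0.0
```

Emit:
{"name": "apply_moves", "arguments": {
  "targets": [
    {"dp": [0, 0, 0], "yaw": 7},
    {"dp": [0, 0, 0], "yaw": 14},
    {"dp": [0.01, 0, 0], "yaw": 21.3},
    {"dp": [0.02, 0, 0], "yaw": 21.3},
    {"dp": [0.02, 0, 0], "yaw": 21.3}
  ],
  "grip": 0.15,
  "squeeze": 8
}}

```text
time_s: 7.27
tcp_pos: [0.4703, 0.0851, 0.4025]
eef_rot: [178.6, -11.7, 4.5]
contact_force: [0.5, -0.3, -0.7]
gripper_width: 0.0597
gripper_force: 0.0
```

```bash
python3 - <<'E'
from h import *
s=get_state();print(s['tcp_pos'],s['eef_rot'],s['joints'],s['gripper_width'])
c=cap('wrist');save(c,'w4.png');np.savez('w4.npz',P=pts(c),im=c['image'])
E
```

```text
[0.47031836 0.08510115 0.40251204] [178.56830157 -11.73857973   4.51101384] [ 40.30415809  -9.80723825 -18.27067882   8.37185425 -72.9757846
  52.20459951] 0.05971424466743122
```

View pics/w4.png

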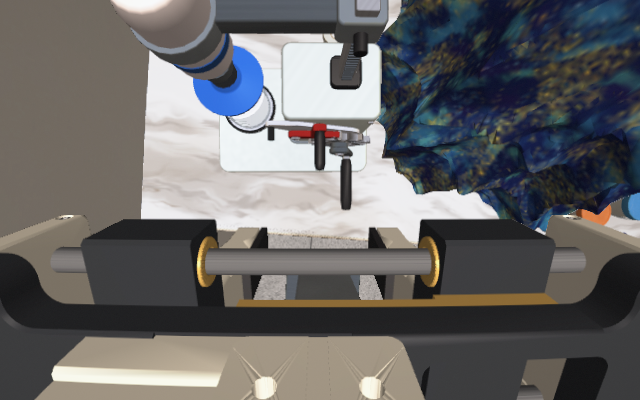

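Clear view from the robot side: knob pin at (319,130–168), crank handle at (346,160–208), boom at (270,10), lid at (228,80).

```bash
python3 - <<'E'
from h import *
d=np.load('w4.npz');P=d['P']
for n,u,v in [('k',319,138),('k',319,145),('k',320,155),('k',320,163),('h',346,165),('h',346,180),('h',346,195),('h',346,204),('boomfront',270,29),('boom',270,20),('bar',360,20),('barfront',362,45),('motor',190,30),('motor',205,55),('motorR',212,40),('peg',271,133)]:
  print(n,(u,v),P[v,u].round(4))
E
```

```text
k (319, 138) [0.5624 0.0875 0.2265]
k (319, 145) [0.5549 0.0868 0.2246]
k (320, 155) [0.5436 0.0849 0.2247]
k (320, 163) [0.5346 0.0842 0.2248]
h (346, 165) [0.5453 0.038  0.0856]
h (346, 180) [0.5209 0.0362 0.0873]
h (346, 195) [0.4965 0.0342 0.0863]
h (346, 204) [0.4817 0.0328 0.0849]
boomfront (270, 29) [0.6315 0.1347 0.3176]
boom (270, 20) [0.6318 0.1329 0.3301]
bar (360, 20) [0.6352 0.0652 0.3346]
barfront (362, 45) [0.6212 0.061  0.3254]
motor (190, 30) [0.6145 0.1882 0.3406]
motor (205, 55) [0.6084 0.1866 0.314 ]
motorR (212, 40) [0.6183 0.1796 0.3197]
peg (271, 133) [0.5712 0.1484 0.1824]
```

Emit:
{"name": "apply_moves", "arguments": {
  "targets": [
    {"dp": [0.02, 0, -0.025], "yaw": 0},
    {"dp": [0.04, 0, -0.055], "yaw": 0},
    {"dp": [0.058, -0.001, -0.09], "yaw": 0},
    {"dp": [0.065, -0.001, -0.12], "yaw": 0},
    {"dp": [0.065, -0.001, -0.15], "yaw": 0},
    {"dp": [0.065, -0.001, -0.17], "yaw": 0},
    {"dp": [0.065, -0.001, -0.178], "yaw": 0},
    {"dp": [0.065, -0.001, -0.178], "yaw": 0},
    {"dp": [0.065, -0.001, -0.178], "yaw": 0}
  ]
}}

```text
time_s: 8.07
tcp_pos: [0.5347, 0.0848, 0.2242]
eef_rot: [178.5, -11.7, 4.8]
contact_force: [-0.8, 0.4, 1.2]
gripper_width: 0.0372
gripper_force: 0.0
```

Emit:
{"name": "apply_moves", "arguments": {
  "targets": [
    {"dp": [0, 0, 0], "yaw": 0},
    {"dp": [0, 0, 0], "yaw": 0},
    {"dp": [0, 0, 0], "yaw": 0},
    {"dp": [0, 0, 0], "yaw": 0},
    {"dp": [0, 0, 0], "yaw": 0},
    {"dp": [0, 0, 0], "yaw": 0}
  ],
  "grip": 1,
  "squeeze": 8
}}

```text
time_s: 8.57
tcp_pos: [0.5344, 0.0843, 0.2239]
eef_rot: [178.5, -11.7, 4.9]
contact_force: [-0.1, -2.0, 3.2]
gripper_width: 0.0126
gripper_force: 8.0
```

Emit:
{"name": "apply_moves", "arguments": {
  "targets": [
    {"dp": [0, 0.0037, 0.0025], "yaw": 0},
    {"dp": [-0.0006, 0.0077, 0.0047], "yaw": 0},
    {"dp": [-0.001, 0.012, 0.0066], "yaw": 0},
    {"dp": [-0.0013, 0.0163, 0.008], "yaw": 0},
    {"dp": [-0.0017, 0.0208, 0.0091], "yaw": 0},
    {"dp": [-0.0021, 0.0254, 0.0098], "yaw": 0},
    {"dp": [-0.0025, 0.03, 0.0101], "yaw": 0},
    {"dp": [-0.0028, 0.0346, 0.01], "yaw": 0},
    {"dp": [-0.0032, 0.0392, 0.0095], "yaw": 0},
    {"dp": [-0.0036, 0.0437, 0.0085], "yaw": 0},
    {"dp": [-0.004, 0.0482, 0.0072], "yaw": 0},
    {"dp": [-0.0043, 0.0525, 0.0055], "yaw": 0},
    {"dp": [-0.0046, 0.0566, 0.0034], "yaw": 0},
    {"dp": [-0.005, 0.0605, 0.001], "yaw": 0},
    {"dp": [-0.0053, 0.0642, -0.0018], "yaw": 0},
    {"dp": [-0.0055, 0.0677, -0.0048], "yaw": 0},
    {"dp": [-0.0058, 0.0709, -0.0081], "yaw": 0},
    {"dp": [-0.006, 0.0738, -0.0117], "yaw": 0},
    {"dp": [-0.0064, 0.0777, -0.018], "yaw": 0},
    {"dp": [-0.0064, 0.0777, -0.018], "yaw": 0}
  ]
}}

```text
time_s: 10.23
tcp_pos: [0.5277, 0.1626, 0.204]
eef_rot: [178.4, -11.6, 4.9]
contact_force: [2.4, -1.2, -0.4]
gripper_width: 0.0126
gripper_force: 8.0
```

Emit:
{"name": "apply_moves", "arguments": {
  "targets": [
    {"dp": [0, 0, 0], "yaw": 0},
    {"dp": [0, 0, 0], "yaw": 0},
    {"dp": [0, 0, 0], "yaw": 0},
    {"dp": [0, 0, 0], "yaw": 0},
    {"dp": [0, 0, 0.02], "yaw": 0},
    {"dp": [-0.005, 0, 0.05], "yaw": 0},
    {"dp": [-0.02, -0.02, 0.085], "yaw": 0},
    {"dp": [-0.04, -0.06, 0.12], "yaw": 0},
    {"dp": [-0.045, -0.1, 0.13], "yaw": 0},
    {"dp": [-0.045, -0.129, 0.13], "yaw": 0},
    {"dp": [-0.045, -0.129, 0.13], "yaw": 0},
    {"dp": [-0.045, -0.129, 0.13], "yaw": 0}
  ],
  "grip": 0
}}

```text
time_s: 11.23
tcp_pos: [0.4825, 0.0313, 0.3364]
eef_rot: [178.6, -11.8, 4.7]
contact_force: [0.6, -0.0, -0.1]
gripper_width: 0.0441
gripper_force: 0.0
```

```bash
python3 - <<'E'
from h import *
s=get_state();print(s['tcp_pos'],s['eef_rot'],s['joints'],s['gripper_width'])
c=cap('wrist');save(c,'w5.png',(140,0,460,240),2.5);np.savez('w5.npz',P=pts(c),im=c['image'])
E
```

```text
[0.48248887 0.0312859  0.33639981] [178.55867981 -11.77626794   4.70295894] [ 32.3587882   -8.32659857 -25.02322197   7.49779325 -63.69928591
  59.43464385] 0.04407489953538349
```

View pics/w5.png

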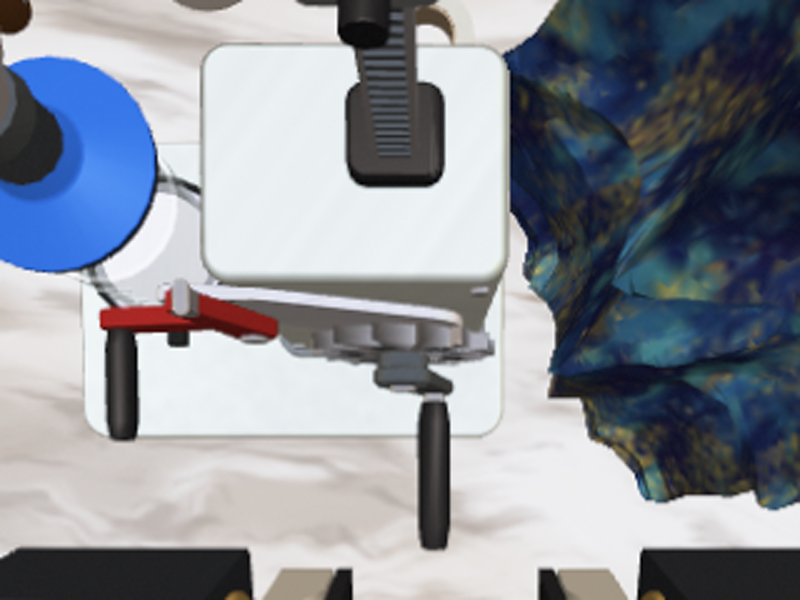

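The pawl lies over on its rest pin at crop (120,380), and the handle is at crop (433,480).

```bash
python3 - <<'E'
from h import *
d=np.load('w5.npz');P=d['P']
for v in(170,185,200,212):print(P[v,313].round(4))
Q=P[:215,350:].reshape(-1,3)
for z in(.04,.08,.12,.16,.2,.24,.28,.32):
  q=Q[(abs(Q[:,2]-z)<.02)&(Q[:,0]<.60)&(Q[:,0]>.40)&(Q[:,1]<-.03)]
  if len(q): print(z,len(q),'maxy',q[np.argmax(q[:,1])].round(3),'minx',q[np.argmin(q[:,0])].round(3))
E
```

```text
[0.5421 0.0376 0.0858]
[0.5212 0.036  0.087 ]
[0.5004 0.0344 0.0872]
[0.4834 0.0331 0.0857]
0.04 1330 maxy [ 0.576 -0.036  0.051] minx [ 0.496 -0.269  0.021]
0.08 1403 maxy [ 0.593 -0.03   0.1  ] minx [ 0.5   -0.268  0.061]
0.12 3698 maxy [ 0.574 -0.03   0.108] minx [ 0.503 -0.246  0.103]
0.16 4752 maxy [ 0.599 -0.045  0.14 ] minx [ 0.508 -0.258  0.141]
0.2 3573 maxy [ 0.599 -0.037  0.186] minx [ 0.512 -0.255  0.181]
0.24 7834 maxy [ 0.597 -0.111  0.22 ] minx [ 0.518 -0.248  0.221]
0.28 2100 maxy [ 0.599 -0.161  0.262] minx [ 0.538 -0.241  0.26 ]
```

Emit:
{"name": "apply_moves", "arguments": {
  "targets": [
    {"dp": [0.003, 0.002, -0.035], "yaw": 0},
    {"dp": [0.003, 0.002, -0.075], "yaw": 0},
    {"dp": [0.003, 0.002, -0.115], "yaw": 0},
    {"dp": [0.003, 0.002, -0.155], "yaw": 0},
    {"dp": [0.003, 0.002, -0.195], "yaw": 0},
    {"dp": [0.003, 0.002, -0.225], "yaw": 0},
    {"dp": [0.003, 0.002, -0.245], "yaw": 0},
    {"dp": [0.003, 0.002, -0.254], "yaw": 0},
    {"dp": [0.003, 0.002, -0.254], "yaw": 0},
    {"dp": [0.003, 0.002, -0.254], "yaw": 0}
  ]
}}

```text
time_s: 12.12
tcp_pos: [0.4855, 0.0357, 0.0804]
eef_rot: [178.4, -11.5, 5.0]
contact_force: [0.0, -0.8, 0.4]
gripper_width: 0.0435
gripper_force: 0.0
```

Emit:
{"name": "apply_moves", "arguments": {
  "targets": [
    {"dp": [0, 0, 0], "yaw": 0},
    {"dp": [0, 0, 0], "yaw": 0},
    {"dp": [0, 0, 0], "yaw": 0},
    {"dp": [0, 0, 0], "yaw": 0},
    {"dp": [0, 0, 0], "yaw": 0},
    {"dp": [0, 0, 0], "yaw": 0}
  ],
  "grip": 1,
  "squeeze": 15
}}

```text
time_s: 12.62
tcp_pos: [0.4861, 0.0348, 0.0819]
eef_rot: [178.5, -11.7, 4.9]
contact_force: [3.9, -6.1, -0.8]
gripper_width: 0.0181
gripper_force: 15.0
```

Emit:
{"name": "apply_moves", "arguments": {
  "targets": [
    {"dp": [0.0003, -0.0041, 0.0016], "yaw": 0},
    {"dp": [0.0007, -0.0081, 0.0035], "yaw": 0},
    {"dp": [0.001, -0.0118, 0.0057], "yaw": 0},
    {"dp": [0.0013, -0.0154, 0.0082], "yaw": 0},
    {"dp": [0.0015, -0.0187, 0.011], "yaw": 0},
    {"dp": [0.0018, -0.0218, 0.0141], "yaw": 0},
    {"dp": [0.002, -0.0245, 0.0175], "yaw": 0},
    {"dp": [0.0022, -0.027, 0.0211], "yaw": 0},
    {"dp": [0.0024, -0.0292, 0.0249], "yaw": 0},
    {"dp": [0.0025, -0.031, 0.0289], "yaw": 0},
    {"dp": [0.0027, -0.0324, 0.033], "yaw": 0},
    {"dp": [0.0027, -0.0335, 0.0372], "yaw": 0},
    {"dp": [0.0027, -0.0335, 0.0372], "yaw": 0},
    {"dp": [0.0027, -0.0335, 0.0372], "yaw": 0}
  ]
}}

```text
time_s: 13.78
tcp_pos: [0.4885, 0.0003, 0.1191]
eef_rot: [178.4, -11.6, 4.9]
contact_force: [5.6, -11.3, -0.1]
gripper_width: 0.0184
gripper_force: 15.0
```

```bash
python3 - <<'E'
from h import *
c=cap('wrist');P=pts(c);save(c,'w6.png',(0,0,400,260),2)
s=get_state();print(s['contact_force'],s['tcp_pos'])
hsv=cv2.cvtColor(c['image'],cv2.COLOR_RGB2HSV)
m=(abs(hsv[...,0].astype(int)-108)<8)&(hsv[...,1]>170)&(hsv[...,2]>150);m[:,300:]=0
q=P[m];q=q[(q[:,2]>.08)&(q[:,1]>.12)];print(len(q),np.percentile(q,[0.5,5,50,95],axis=0).round(4))
E
```

```text
[ 5.46962674 -9.51650493  0.212093  ] [4.88492306e-01 2.67717601e-04 1.19119057e-01]Traceback (most recent call last):
  File "<stdin>", line 6, in <module>
    return _quantile_unchecked(
        a, q, axis, out, overwrite_input, method, keepdims, weights)
    return _ureduce(a,
                    func=_quantile_ureduce_func,
    ...<5 lines>...
                    overwrite_input=overwrite_input,
                    method=method)
    r = func(a, **kwargs)
    result = _quantile(arr,
                       quantiles=q,
    ...<2 lines>...
                       out=out,
                       weights=wgt)
    slices_having_nans = np.isnan(arr[-1, ...])
                                  ~~~^^^^^^^^^
IndexError: index -1 is out of bounds for axis 0 with size 0
```

View pics/w6.png

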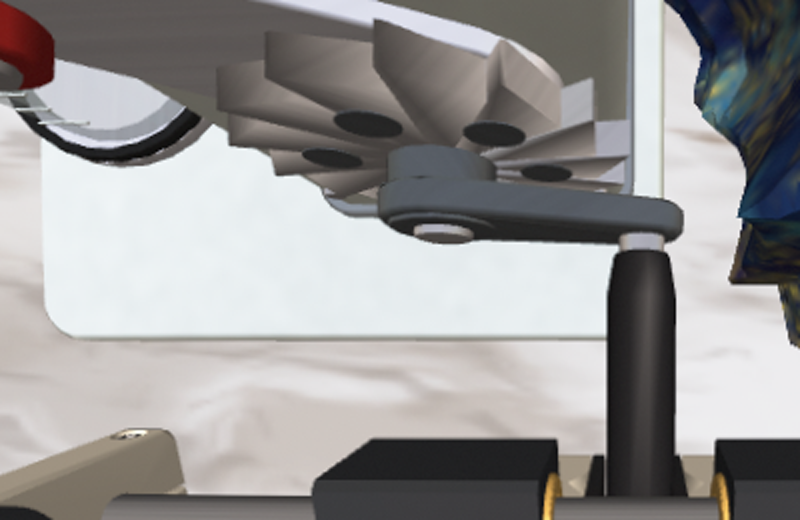

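The crank followed and now points right; the wheel is turning freely. There is a side load of about 10 N, so I'll recentre the path.

Emit:
{"name": "apply_moves", "arguments": {
  "targets": [
    {"dp": [0.0005, -0.001, 0], "yaw": 0},
    {"dp": [0.001, -0.002, 0], "yaw": 0},
    {"dp": [0.001, -0.002, 0], "yaw": 0},
    {"dp": [0.001, -0.002, 0], "yaw": 0}
  ]
}}

```text
time_s: 14.17
tcp_pos: [0.4891, -0.0008, 0.1186]
eef_rot: [178.5, -11.6, 4.9]
contact_force: [-2.3, -1.9, 4.1]
gripper_width: 0.018
gripper_force: 15.0
```

```bash
python3 - <<'E'
from h import *
for f in('w2.npz','w4.npz'):
  d=np.load(f);P=d['P'];hsv=cv2.cvtColor(d['im'],cv2.COLOR_RGB2HSV)
  m=((abs(hsv[...,0].astype(int)-108)<8)&(hsv[...,1]>150)&(hsv[...,2]>100)).astype(np.uint8)
  q=P[m>0];q=q[(q[:,2]>.1)&(q[:,1]>.12)&(q[:,0]>.56)&(q[:,0]<.7)]
  rr=np.hypot(q[:,0]-.631,q[:,1]-.209)
  print(f,len(q),np.percentile(q[:,2],[.5,2,10,50]).round(4),np.percentile(rr,[90,98]),np.median(q[rr>.04,2]), q[:,0].min(),q[:,1].max(),q[:,1].min())
E
```

```text
w2.npz 3514 [0.1778 0.1788 0.1802 0.1845] [0.04208423 0.0457142 ] 0.1803805128831118 0.58963344773675 0.2535981170527562 0.1636330407017566
w4.npz 2619 [0.1784 0.1789 0.1801 0.1843] [0.04197692 0.04594827] 0.18036166519114816 0.5904844184740384 0.25338207486398 0.16440522370862834
```

Emit:
{"name": "apply_moves", "arguments": {
  "targets": [
    {"dp": [0, -0.0004, 0.0021], "yaw": 0},
    {"dp": [0, -0.0008, 0.0042], "yaw": 0},
    {"dp": [0, -0.001, 0.0064], "yaw": 0},
    {"dp": [0, -0.0012, 0.0086], "yaw": 0},
    {"dp": [0, -0.0013, 0.0108], "yaw": 0},
    {"dp": [0, -0.0013, 0.0129], "yaw": 0},
    {"dp": [0, -0.0011, 0.0151], "yaw": 0},
    {"dp": [0, -0.0009, 0.0173], "yaw": 0},
    {"dp": [0, -0.0009, 0.0173], "yaw": 0}
  ]
}}

```text
time_s: 14.92
tcp_pos: [0.4891, -0.0015, 0.136]
eef_rot: [178.5, -11.6, 4.9]
contact_force: [-3.6, -3.2, 0.4]
gripper_width: 0.0181
gripper_force: 15.0
```

Emit:
{"name": "apply_moves", "arguments": {
  "targets": [
    {"dp": [-0.0003, 0, 0.0022], "yaw": 0},
    {"dp": [-0.0005, 0.0002, 0.0043], "yaw": 0},
    {"dp": [-0.0005, 0.0004, 0.0043], "yaw": 0}
  ]
}}

```text
time_s: 15.17
tcp_pos: [0.4891, -0.0007, 0.1404]
eef_rot: [178.5, -11.7, 4.9]
contact_force: [-2.1, -1.7, -0.8]
gripper_width: 0.0183
gripper_force: 15.0
```

Emit:
{"name": "apply_moves", "arguments": {
  "targets": [
    {"dp": [0, 0.0004, 0.0018], "yaw": 0},
    {"dp": [0, 0.0008, 0.0034], "yaw": 0},
    {"dp": [0, 0.0008, 0.0034], "yaw": 0}
  ]
}}

```text
time_s: 15.42
tcp_pos: [0.489, 0.0, 0.1437]
eef_rot: [178.5, -11.6, 4.9]
contact_force: [-2.3, -2.9, -1.1]
gripper_width: 0.0184
gripper_force: 15.0
```

Emit:
{"name": "apply_moves", "arguments": {
  "targets": [
    {"dp": [-0.0001, 0.0005, 0.0017], "yaw": 0},
    {"dp": [-0.0002, 0.0011, 0.0033], "yaw": 0},
    {"dp": [-0.0002, 0.0011, 0.0033], "yaw": 0}
  ]
}}

```text
time_s: 15.67
tcp_pos: [0.4889, 0.0012, 0.1471]
eef_rot: [178.5, -11.7, 4.9]
contact_force: [-2.3, -2.7, -1.1]
gripper_width: 0.018
gripper_force: 15.0
```

Emit:
{"name": "apply_moves", "arguments": {
  "targets": [
    {"dp": [-0.0001, 0.0006, 0.0016], "yaw": 0},
    {"dp": [-0.0001, 0.0013, 0.0032], "yaw": 0},
    {"dp": [-0.0001, 0.0013, 0.0032], "yaw": 0}
  ]
}}

```text
time_s: 15.92
tcp_pos: [0.4887, 0.0024, 0.1501]
eef_rot: [178.5, -11.6, 4.9]
contact_force: [-0.5, -2.7, -2.0]
gripper_width: 0.0185
gripper_force: 15.0
```

Emit:
{"name": "apply_moves", "arguments": {
  "targets": [
    {"dp": [-0.0001, 0.0007, 0.0016], "yaw": 0},
    {"dp": [-0.0001, 0.0015, 0.0031], "yaw": 0},
    {"dp": [-0.0001, 0.0015, 0.0031], "yaw": 0}
  ]
}}

```text
time_s: 16.17
tcp_pos: [0.4885, 0.0038, 0.1529]
eef_rot: [178.5, -11.6, 4.9]
contact_force: [3.6, -5.4, -6.3]
gripper_width: 0.0185
gripper_force: 15.0
```

Emit:
{"name": "apply_moves", "arguments": {
  "targets": [
    {"dp": [0, 0, 0], "yaw": 0},
    {"dp": [0, 0, 0], "yaw": 0},
    {"dp": [0, 0, 0], "yaw": 0}
  ]
}}

```text
time_s: 16.42
tcp_pos: [0.4886, 0.0037, 0.1528]
eef_rot: [178.5, -11.6, 4.9]
contact_force: [2.2, -4.9, -6.4]
gripper_width: 0.0184
gripper_force: 15.0
```

Contact felt: the tangential force rose from about 2 N to 8 N, so about 10 to 12 N on the rim. That is the top of the band, so I'll ease back slightly.

Emit:
{"name": "apply_moves", "arguments": {
  "targets": [
    {"dp": [0, -0.0005, -0.0009], "yaw": 0},
    {"dp": [0, -0.0005, -0.0009], "yaw": 0}
  ]
}}

```text
time_s: 16.58
tcp_pos: [0.4887, 0.0034, 0.1522]
eef_rot: [178.5, -11.7, 4.9]
contact_force: [-1.3, -2.8, -0.0]
gripper_width: 0.0181
gripper_force: 15.0
```

Emit:
{"name": "apply_moves", "arguments": {
  "targets": [
    {"dp": [0, -0.0002, -0.0004], "yaw": 0},
    {"dp": [0, -0.0002, -0.0004], "yaw": 0}
  ]
}}

```text
time_s: 16.75
tcp_pos: [0.4887, 0.0033, 0.152]
eef_rot: [178.5, -11.7, 4.9]
contact_force: [-2.1, -3.3, 0.8]
gripper_width: 0.0181
gripper_force: 15.0
```

Emit:
{"name": "apply_moves", "arguments": {
  "targets": [
    {"dp": [0, -0.0003, -0.0004], "yaw": 0},
    {"dp": [0, -0.0003, -0.0004], "yaw": 0},
    {"dp": [0, -0.0003, -0.0004], "yaw": 0}
  ]
}}

```text
time_s: 17.0
tcp_pos: [0.4888, 0.003, 0.1515]
eef_rot: [178.5, -11.7, 4.9]
contact_force: [-2.4, -1.6, 2.0]
gripper_width: 0.0182
gripper_force: 15.0
```

Emit:
{"name": "apply_moves", "arguments": {
  "targets": [
    {"dp": [0, -0.0001, -0.0003], "yaw": 0},
    {"dp": [0, -0.0001, -0.0003], "yaw": 0},
    {"dp": [0, -0.0001, -0.0003], "yaw": 0}
  ]
}}

```text
time_s: 17.25
tcp_pos: [0.4888, 0.0029, 0.1512]
eef_rot: [178.5, -11.7, 4.9]
contact_force: [-2.6, -1.7, 2.6]
gripper_width: 0.0184
gripper_force: 15.0
```

Emit:
{"name": "apply_moves", "arguments": {
  "targets": [
    {"dp": [0, 0, 0], "yaw": 0},
    {"dp": [0, 0, 0], "yaw": 0},
    {"dp": [0, 0, 0], "yaw": 0},
    {"dp": [0, 0, 0], "yaw": 0},
    {"dp": [0, 0, 0.02], "yaw": 0},
    {"dp": [0, 0, 0.055], "yaw": 0},
    {"dp": [-0.005, 0, 0.095], "yaw": 0},
    {"dp": [-0.01, 0.015, 0.135], "yaw": 0},
    {"dp": [-0.015, 0.04, 0.17], "yaw": 0},
    {"dp": [-0.015, 0.07, 0.185], "yaw": 0},
    {"dp": [-0.015, 0.09, 0.185], "yaw": 0},
    {"dp": [-0.015, 0.09, 0.185], "yaw": 0}
  ],
  "grip": 0
}}

```text
time_s: 18.25
tcp_pos: [0.4743, 0.0959, 0.3376]
eef_rot: [178.6, -11.8, 5.0]
contact_force: [0.2, -0.5, 0.2]
gripper_width: 0.0439
gripper_force: 0.0
```

```bash
python3 - <<'E'
from h import *
s=get_state();print(s['tcp_pos'],s['eef_rot'],s['gripper_width'])
c=cap('wrist');save(c,'w7.png',(140,0,500,240),2.2);P=pts(c);np.savez('w7.npz',P=P,im=c['image'])
g=c['image'].astype(int).sum(2)
# dark pixels at knob height
m=(g<200)&(P[...,2]>.18)&(P[...,2]<.21)&(P[...,0]>.5)&(P[...,0]<.575)&(P[...,1]>.13)&(P[...,1]<.2)
q=P[m];print(len(q));
for x in(.52,.53,.54,.55,.56):
  w=q[abs(q[:,0]-x)<.004]
  if len(w):print(x,w[:,1].min().round(4),w[:,1].max().round(4),np.median(w[:,1]).round(4),w[:,2].max().round(4))
hsv=cv2.cvtColor(c['image'],cv2.COLOR_RGB2HSV)
m=(abs(hsv[...,0].astype(int)-108)<8)&(hsv[...,1]>150)&(hsv[...,2]>100)
q=P[m];q=q[(q[:,2]>.08)&(q[:,1]>.12)&(q[:,0]>.56)&(q[:,0]<.7)]
rr=np.hypot(q[:,0]-.631,q[:,1]-.209)
print(len(q),np.percentile(q[:,2],[.5,2,10,50]).round(4),np.median(q[rr>.04,2]))
E
```

```text
[0.47428378 0.09592595 0.33764556] [178.59982258 -11.82217802   5.03418555] 0.043925617034923106
513
0.52 0.1596 0.1676 0.1638 0.1985
0.53 0.159 0.1693 0.1631 0.1997
0.54 0.1597 0.17 0.1632 0.2
0.55 0.1605 0.1705 0.1652 0.1992
0.56 0.145 0.1719 0.1652 0.1998
2993 [0.1372 0.1379 0.139  0.1432] 0.13928523695244344
```

View pics/w7.png

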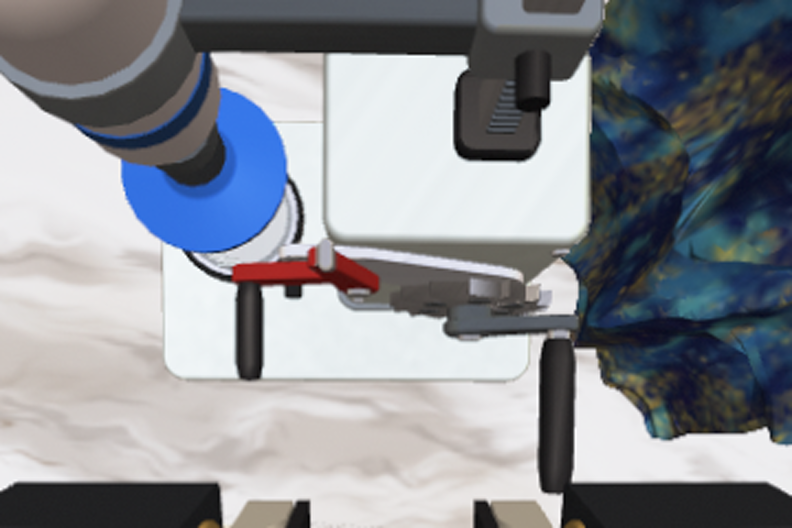

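The lid has come down 40 mm onto the beaker, and the knob lies at crop (250,330) on the rest pin. Now to grip the knob.

Emit:
{"name": "apply_moves", "arguments": {
  "targets": [
    {"dp": [0.015, 0.03, -0.01], "yaw": 0},
    {"dp": [0.03, 0.058, -0.025], "yaw": 0},
    {"dp": [0.045, 0.068, -0.055], "yaw": 0},
    {"dp": [0.054, 0.068, -0.085], "yaw": 0},
    {"dp": [0.056, 0.068, -0.11], "yaw": 0},
    {"dp": [0.056, 0.068, -0.128], "yaw": 0},
    {"dp": [0.056, 0.068, -0.137], "yaw": 0},
    {"dp": [0.056, 0.068, -0.137], "yaw": 0},
    {"dp": [0.056, 0.068, -0.137], "yaw": 0}
  ]
}}

```text
time_s: 19.05
tcp_pos: [0.5298, 0.1603, 0.1993]
eef_rot: [178.4, -11.6, 4.9]
contact_force: [0.7, -0.0, 0.7]
gripper_width: 0.0442
gripper_force: 0.0
```

Emit:
{"name": "apply_moves", "arguments": {
  "targets": [
    {"dp": [0, 0, 0], "yaw": 0},
    {"dp": [0, 0, 0], "yaw": 0},
    {"dp": [0, 0, 0], "yaw": 0},
    {"dp": [0, 0, 0], "yaw": 0},
    {"dp": [0, 0, 0], "yaw": 0},
    {"dp": [0, 0, 0], "yaw": 0}
  ],
  "grip": 1,
  "squeeze": 8
}}

```text
time_s: 19.55
tcp_pos: [0.53, 0.1632, 0.2]
eef_rot: [178.7, -11.8, 4.9]
contact_force: [-10.8, 14.9, 3.6]
gripper_width: 0.0126
gripper_force: 8.1
```

Emit:
{"name": "apply_moves", "arguments": {
  "targets": [
    {"dp": [-0.001, 0.0025, 0], "yaw": 0},
    {"dp": [-0.001, 0.0007, 0.0044], "yaw": 0},
    {"dp": [-0.0008, -0.0016, 0.0085], "yaw": 0},
    {"dp": [-0.0005, -0.0039, 0.0124], "yaw": 0},
    {"dp": [-0.0002, -0.0068, 0.0161], "yaw": 0},
    {"dp": [0, -0.0098, 0.0195], "yaw": 0},
    {"dp": [0.0003, -0.0133, 0.0227], "yaw": 0},
    {"dp": [0.0006, -0.0169, 0.0254], "yaw": 0},
    {"dp": [0.0009, -0.0208, 0.0279], "yaw": 0},
    {"dp": [0.0012, -0.0249, 0.03], "yaw": 0},
    {"dp": [0.0016, -0.0292, 0.0318], "yaw": 0},
    {"dp": [0.002, -0.0336, 0.0332], "yaw": 0},
    {"dp": [0.0023, -0.0381, 0.0342], "yaw": 0},
    {"dp": [0.0027, -0.0427, 0.0348], "yaw": 0},
    {"dp": [0.0031, -0.0473, 0.035], "yaw": 0},
    {"dp": [0.0035, -0.0519, 0.0348], "yaw": 0},
    {"dp": [0.0038, -0.0565, 0.0342], "yaw": 0},
    {"dp": [0.0042, -0.061, 0.0332], "yaw": 0},
    {"dp": [0.0046, -0.0665, 0.0314], "yaw": 0},
    {"dp": [0.0046, -0.0665, 0.0314], "yaw": 0}
  ]
}}

```text
time_s: 21.22
tcp_pos: [0.5338, 0.0931, 0.2297]
eef_rot: [178.4, -11.6, 4.9]
contact_force: [1.9, 0.0, 0.2]
gripper_width: 0.0126
gripper_force: 8.0
```

Emit:
{"name": "apply_moves", "arguments": {
  "targets": [
    {"dp": [0, 0, 0], "yaw": 0},
    {"dp": [0, 0, 0], "yaw": 0},
    {"dp": [0, 0, 0], "yaw": 0},
    {"dp": [0, 0, 0], "yaw": 0},
    {"dp": [0, 0, 0.02], "yaw": 0},
    {"dp": [-0.005, 0, 0.05], "yaw": 0},
    {"dp": [-0.03, 0, 0.08], "yaw": 0},
    {"dp": [-0.06, 0, 0.105], "yaw": 0},
    {"dp": [-0.06, 0, 0.105], "yaw": 0},
    {"dp": [-0.06, 0, 0.105], "yaw": 0}
  ],
  "grip": 0
}}

```text
time_s: 22.05
tcp_pos: [0.4736, 0.0947, 0.3375]
eef_rot: [178.6, -11.9, 5.0]
contact_force: [1.0, 0.6, 0.0]
gripper_width: 0.0438
gripper_force: 0.0
```

```bash
python3 - <<'E'
from h import *
s=get_state();print(s['time_s'],s['tcp_pos'])
c=cap('wrist');save(c,'w8.png',(180,20,460,230),2.8);P=pts(c)
g=c['image'].astype(int).sum(2)
m=(g<200)&(P[...,2]>.195)&(P[...,2]<.24)&(P[...,0]>.52)&(P[...,0]<.57)&(P[...,1]>.06)&(P[...,1]<.13)
q=P[m];print(len(q),np.percentile(q,[5,50,95],axis=0).round(4))
hsv=cv2.cvtColor(c['image'],cv2.COLOR_RGB2HSV)
m=(abs(hsv[...,0].astype(int)-108)<8)&(hsv[...,1]>150)&(hsv[...,2]>100)
q=P[m];q=q[(q[:,2]>.08)&(q[:,1]>.12)&(q[:,0]>.56)&(q[:,0]<.7)]
rr=np.hypot(q[:,0]-.631,q[:,1]-.209)
print(len(q),np.percentile(q[:,2],[.5,2,10,50]).round(4),np.median(q[rr>.04,2]))
E
```

```text
22.05 [0.47362457 0.09474948 0.33751355]
502 [[0.5297 0.0824 0.2223]
 [0.5511 0.0879 0.2251]
 [0.568  0.094  0.2267]]
2999 [0.1369 0.1377 0.139  0.1433] 0.1392883108999386
```

View pics/w8.png

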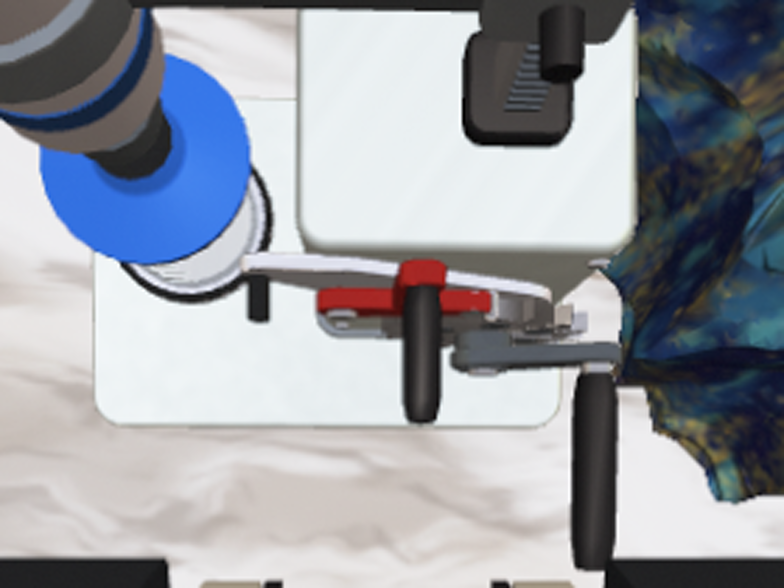

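The pawl is back on the teeth (knob at crop (422,350), height as at the start), the lid height is unchanged, and the hand is clear.

```bash
python3 -c "
from plant import r
print(r.close_job())"
```

```text
the job is handed in; nothing more can be done
None
```

The job is handed in: I threw the pawl clear, wound the lid down 40 mm onto the beaker rim, at roughly 8–9 N as estimated from the crank force, and folded the pawl back onto the teeth.

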